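# Open the board test box and hold its latched hold-down arm up off the ball

## Robot

A 6-joint arm with a two-finger parallel gripper is mounted at the origin on the work surface. World frame = base frame: x ahead of the robot, y to its left, z up, the work surface at z = 0. Lengths are in m, angles in rad, forces in N, time in s.
With the tool pointing down it reaches from about 0.35 to 0.975 m from the base axis. Payload 17.4 kg.
Tool frame: the origin (TCP) lies on the centre line of the jaws, within the pads' length; the fingertips stand 19 mm ahead of it and the grasp point (between the pads) is the TCP; z points along the fingers, y is the line along which they close (so a half turn about z gives the same grasp; the last joint's range is limited). The gripper opens to 85 mm and grips with 20 to 120 N. Pads are 22 mm wide; open, the fingers measure 114 mm over their backs; the gripper's body (76 mm by 85 mm) begins 54 mm behind the grasp point. The pads swing forward as they close: fully open they stand 13 mm farther back than shut.
Start: joints at [-1.173, 0.116, 1.442, -0, 1.584, -0.038], TCP at [0.285, -0.612, 0.25] pointing down, gripper open.
Joint ranges: [-2.83, 2.83], [-0.83, 2.19], [0.07, 2.5], [-1.14, 4.28], [0.01, 3], [-2.97, 2.97]. Speed limits (rad/s): [1.89, 1.89, 2.22, 3.14, 3.14, 3.14].

## Interface

Orientations are given as a unit quaternion [x, y, z, w].
In Python, from cell import manip gives the robot as it stands.
- The arm moves only by the shell command python3 -m inch 'ROWS' [FORCE]. ROWS is JSON, a list of rows, each a list of 5 numbers: the shift along the tool's x, y, z normalised to -1 to 1, where 1 is 20 mm, then the turn about the tool's z normalised to -1 to 1, where 1 is 6 degrees, then the opening, from 0 (shut) to 1 (fully open). A call has 1 to 5 rows; each row shifts and turns the commanded pose from where the row before left it, along the tool's axes as they then stand; what a row does not reach is not made up. A row lasts 1/12 s, in which the tool goes at most 41.7 mm and 7.16 degrees, less where a joint would pass 70% of its speed; a pose out of reach is approached as far as the arm can. A call with a number of a shift or a turn outside -1 to 1 is refused whole. A call with a gripper value outside its range is refused whole. The fingers move at their own pace and stop on an object; FORCE is the grip in N (left out, the last holds). Time passes only in rows, so rows that do not move let the fingers close. It gives the time, the measured TCP pose, the force, the opening and the grip force at its end, in the units of the state.
- manip.get_state(): the state, without advancing time (a new reading comes with each control period).
- manip.grab_frame(name): name is "scene" or "top" or "wrist"; returns the picture (400x640x3 uint8, blue, green, red); there is no depth.
- manip.get_calibration(name): a dict with "intrinsics" (3x3 intrinsics, pixels), "world_to_cam" (4x4, takes a point from world to camera coordinates). Camera axes: x right, y down, z forward; pixel columns grow to the right and rows downward; lengths in m; the calibration is good to about 2 mm. A picture is of the moment at which its call begins: read the wrist's pose just before it. get_calibration takes no time and is no camera call; for the wrist camera it gives the pose at the moment of the call.
- manip.sign_off(): hands the job in; it is judged then, once.
The state is a dict: "time": time; "joint_positions": joint angles; "qvel": joint speeds; "tau": joint torques, N m; "tcp_pos": TCP position; "tool_rot": TCP orientation; "contact_force": force on the tool from outside, world axes, zero at the start; "torque": the same for the moment, N m; "opening": finger opening in m; "finger_force": force on a finger pad.
Only numpy, scipy, OpenCV 4.12 (cv2) and the standard library are available. Lean on these libraries where they do the work, as an engineer would, in place of code of your own. Each camera call takes 0.05 s, during which the arm holds its last target. There are 200 camera calls.

## Task

Swing the clear lid of the test box up without letting it drop and lay it back gently on its stop. Then pull the sprung latch knob of the hold-down arm sideways to free it from the ball stud, lift the arm by its latch end until that end is at least ten centimetres above where it was, and finish while still holding it up there, so that I can take the circuit board out. Leave the board in its nest and the other things on the bench where they are.

Things in the scene. Friction and masses are not known exactly. Their poses are not given: they have to be found in the camera images.
- testbox: Fixed grey sheet-metal box, an open-topped tub 170 (x) x 360 (y) x 100 mm high, walls 4 mm, floor 10 mm thick. Origin at the centre of its underside; its x axis points away from the lid handle, z up. Place and yaw vary. Inside: the board's nest, the hold-down arm along y, and a 25 mm steel ball on a stud, its centre at box x +22, y -110, height 74 mm
- lid (a joint): angle of the clear lid (rad): 0 shut, 1.8 lying back on its stop (13 degrees past upright, where it stays by its own weight; below upright it falls shut). Plain free hinge, lid weight about 0.4 kg; let go just past upright it knocks onto the stop, within 0.05 rad of the stop it settles softly
- lid_hinge (a point): middle of the lid's hinge line, which runs along the box's y axis on the far upper edge of the box, 104 mm above the bench
- lid_handle (a point): middle of the lid's handle, a black round bar 12 mm thick and 120 mm long, parallel to the hinge line, standing 40 mm off the lid's front edge with free air on both sides and below; it lies in the lid's plane, 212 mm from the hinge line
- holddown (a joint): angle of the hold-down arm (rad): 0 down on the ball, grows as its latch end rises, limit 1.25. Free pivot: the arm (about 0.4 kg) falls back if not held. The latch blocks it within about 0.01 rad until drawn
- holddown_pivot (a point): pivot of the hold-down arm, at box x +22, y +130 mm, height 74 mm; its axis runs along the box's x axis. The steel arm is 22 mm wide and reaches 240 mm from it along the box's -y to the coupler
- coupler (a point): centre of the coupler, the round downward cup (38 mm across, its top 16 mm above this point) at the arm's free end that sits over the ball; 240 mm from the pivot
- latch (a joint): how far the latch is drawn (m): 0 home, its fork under the ball; the arm is free from 0.014; 0.018 is the stop. Its spring pulls it home with 5 N at 0 and 9 N when drawn, so it must be held while the arm starts to lift. Drawn by moving the knob along the box's -x (towards the lid handle's side)
- latch_knob (a point): middle of the waist of the black latch knob beside the coupler: a spool lying along the box's x, waist 20 mm thick and 26 mm long, a 32 mm disc on its outer (-x) end. 50 mm to the box's -x of the coupler's centre and 2 mm higher, 66 mm above the box's floor. Can be pinched from above across the waist (along the box's y), 65 mm free to the end wall. It moves with latch and arm
- board: brown circuit board 58 x 160 x 4 mm, loose in the black nest under the hold-down arm, its top 48 mm above the bench; origin at the centre of its underside. Not to be moved
- drill: dark green cordless drill lying on its side on the bench, left; bystander, about 240 x 190 x 60 mm
- screw_tray: grey screw tray 110 x 160 x 35 mm on the bench, right; bystander
- screwdriver: screwdriver lying on the bench, right; bystander
- spare_key: loose white piano key, 215 x 23 x 19 mm, lying on the bench, left; bystander

How it is judged:
By the outcome, as a careful person would: the job done as asked, in the order asked, and still so for the second after the job is handed in, while the arm keeps its last pose, push and grip.
It also fails if it takes over 58 s, if anything falls off the work surface, if the arm or the gripper's body presses on something with over 40 N, if the wrist force passes 120 N, or if a joint passes its speed limit or range.

## Working session

There is one attempt and no reset: what is moved stays moved. The work goes in short steps, Python scripts to look and compute and a shell command to move; the robot and the scene stay as the last step left them, time stands still between calls to the robot, and variables do not carry over. Pictures are saved under pics/ and viewed, at most 10 in all, crops included, and the job is handed in when it is done.

```bash
mkdir -p pics; ls; python3 - <<'E'
from cell import manip
import cv2, numpy as np
s=manip.get_state(); print(s)
for n in("top","scene"):
    im=manip.grab_frame(n); cv2.imwrite(f"pics/{n}0.png",im)
    c=manip.get_calibration(n); print(n,np.round(c["intrinsics"],2).tolist(),np.round(c["world_to_cam"],4).tolist())
E
```

```text
pics
{'time': 0.0, 'joint_positions': array([-1.17278924e+00,  1.16485838e-01,  1.44228522e+00, -4.12642261e-07,
        1.58397318e+00, -3.78498643e-02]), 'qvel': array([ 0.00052318, -0.00225267, -0.00090244,  0.00080007,  0.00025763,
       -0.00153365]), 'tau': array([ 1.72653661e-03, -7.31991863e+01, -6.32499290e+01,  8.59039278e-05,
        6.34524127e-03,  1.03342774e-07]), 'tcp_pos': array([ 0.28487251, -0.61175609,  0.24954986]), 'tool_rot': array([ 9.76347261e-01,  2.16207524e-01, -1.03331390e-04, -5.66444775e-04]), 'contact_force': array([-0.16950698,  0.73710983, -0.32092215]), 'torque': array([0.00458775, 0.03208836, 0.06701933]), 'finger_force': 0.0, 'opening': 0.08548560108682772}
top [[456.5, 0.0, 318.11], [0.0, 456.5, 192.68], [0.0, 0.0, 1.0]] [[0.0057, -1.0, 0.005, 0.0452], [-0.9964, -0.0061, -0.0849, 0.5328], [0.0849, -0.0045, -0.9964, 1.4359], [0.0, 0.0, 0.0, 1.0]]
scene [[420.27, 0.0, 318.17], [0.0, 420.27, 197.38], [0.0, 0.0, 1.0]] [[-0.1529, 0.9882, -0.0107, 0.0133], [0.6321, 0.0895, -0.7697, -0.2952], [-0.7596, -0.1244, -0.6383, 1.6915], [0.0, 0.0, 0.0, 1.0]]
```

View pics/top0.png

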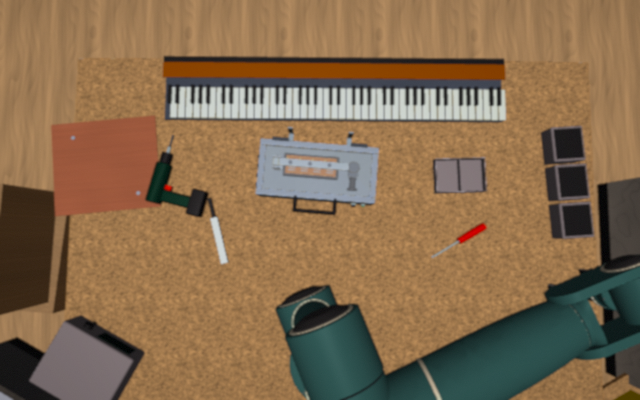

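View pics/scene0.png

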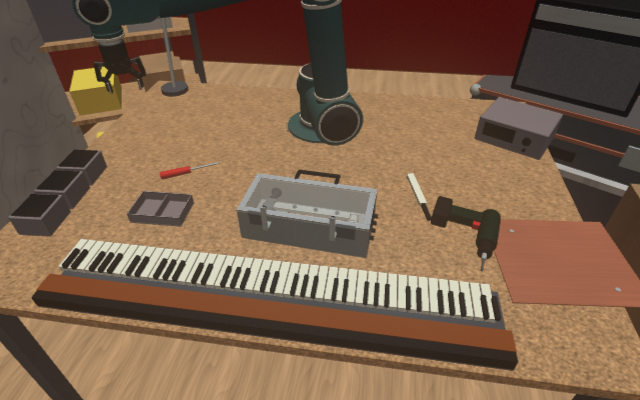

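The top view shows the box around (318,172), with its handle bar near (315,211) on the robot's side. The hold-down arm runs left to right, with the coupler and knob on the right around (353,178). I'll enlarge both views.

```bash
python3 - <<'E'
import cv2, numpy as np
a=cv2.imread("pics/top0.png")[125:225,245:390]; b=cv2.imread("pics/scene0.png")[160:260,230:390]
a=cv2.resize(a,None,fx=5,fy=5,interpolation=cv2.INTER_CUBIC)
b=cv2.resize(b,None,fx=5,fy=5,interpolation=cv2.INTER_CUBIC)
cv2.imwrite("pics/top0c.png",a);cv2.imwrite("pics/scene0c.png",b)
E
```

```text
(no output)
```

View pics/top0c.png

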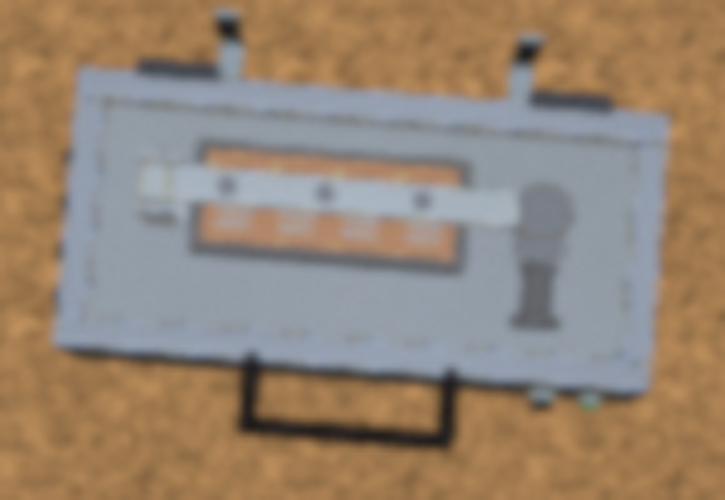

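View pics/scene0c.png

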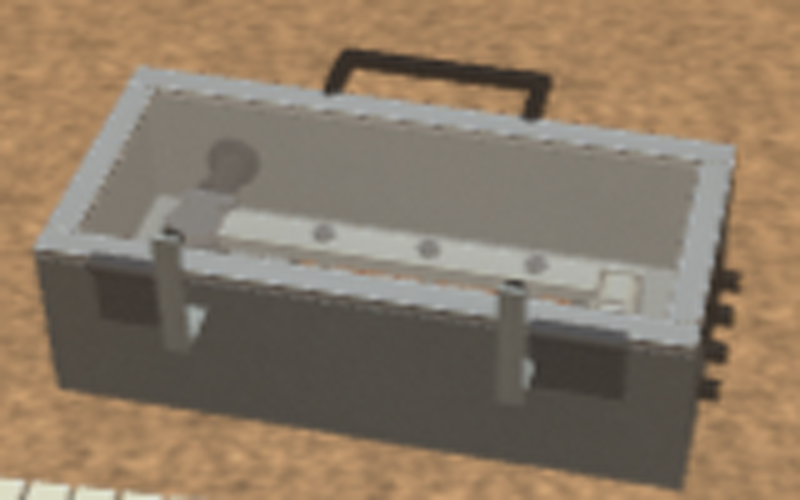

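```bash
cat > h.py <<'E'
from cell import manip
import numpy as np
from scipy.spatial.transform import Rotation as R
from scipy.optimize import least_squares
def proj(n,P,c=None):
    c=c or manip.get_calibration(n); T=np.array(c["world_to_cam"]);K=np.array(c["intrinsics"])
    q=(np.atleast_2d(P)@T[:3,:3].T+T[:3,3])@K.T
    return q[:,:2]/q[:,2:]
def b2w(p,P):
    c,s=np.cos(p[2]),np.sin(p[2]); P=np.atleast_2d(P)
    return np.c_[p[0]+c*P[:,0]-s*P[:,1],p[1]+s*P[:,0]+c*P[:,1],P[:,2]]
E
python3 - <<'E'
from h import *
h=.107
M=dict(fl=[85,180,107],fr=[85,-180,107],nr=[-85,-180,107],nl=[-85,180,107],hl=[-127,60,104],hr=[-127,-60,104],cup=[22,-110,90],knob=[-28,-110,76])
top=dict(fl=(82,70),fr=(668,118),nr=(650,390),nl=(57,347),hl=(247,428),hr=(448,441),cup=(543,212),knob=(537,287))
sc=dict(nr=(140,70),nl=(735,148),fr=(38,250),fl=(697,347),hr=(348,58),hl=(543,82))
def px(d,o): return np.array([np.array(v)/5+o-.4 for v in d.values()])
def f(p,which=(1,1)):
    r=[]
    for n,d,o,w in (("top",top,(245,125),which[0]),("scene",sc,(230,160),which[1])):
        if w: r.append(proj(n,b2w(p,np.array([M[k] for k in d])/1e3))-px(d,o))
    return np.vstack(r)
for w in ((1,1),(1,0),(0,1)):
    s=least_squares(lambda p:f(p,w).ravel(),[.45,.05,0],loss="soft_l1"); print(np.round(s.x,4)); print(np.round(f(s.x,w),1).tolist())
    if w==(1,1): p=s.x
np.save("box.npy",p)
for k in M: print(k,np.round(b2w(p,np.array(M[k])/1e3),4))
st=manip.get_state(); print(np.round(R.from_quat(st["tool_rot"]).as_matrix(),3))
E
```

```text
[ 0.5945  0.0522 -0.0699]
[[-0.9, -0.9], [0.1, -1.5], [0.1, -0.2], [-0.8, -0.7], [-0.0, 0.1], [-0.4, 0.5], [0.2, -0.8], [-0.1, 0.9], [-0.7, -0.9], [0.3, -1.0], [-1.2, -0.4], [0.1, -0.2], [-0.0, -0.9], [-0.0, -0.8]]
[ 0.5935  0.0516 -0.0689]
[[-0.7, -0.5], [0.3, -1.3], [0.3, 0.1], [-0.5, -0.3], [0.2, 0.5], [-0.2, 0.9], [0.4, -0.5], [0.1, 1.2]]
[ 0.597   0.0532 -0.0707]
[[-0.6, -0.5], [0.6, -0.4], [-1.1, 0.2], [0.4, 0.6], [0.2, -0.4], [0.2, -0.3]]
fl [[0.6919 0.2258 0.107 ]]
fr [[ 0.6667 -0.1333  0.107 ]]
nr [[ 0.4971 -0.1214  0.107 ]]
nl [[0.5223 0.2377 0.107 ]]
hl [[0.472 0.121 0.104]]
hr [[0.4636 0.0012 0.104 ]]
cup [[ 0.6087 -0.059   0.09  ]]
knob [[ 0.5589 -0.0555  0.076 ]]
[[ 0.907  0.422 -0.   ]
 [ 0.422 -0.907  0.001]
 [ 0.    -0.001 -1.   ]]
```

```bash
for i in 1 2; do python3 -m inch '[[0,0,0,-1,0.33],[0,0,0,-1,0.33],[0,0,0,-1,0.33],[0,0,0,-1,0.33],[0,0,0,-1,0.33]]' >/dev/null; done
python3 -m inch '[[0,0,0,-0.17,0.33],[0.5,0.1,0,0,0.33],[0.98,0.195,0,0,0.33],[0.98,0.195,0,0,0.33],[0.98,0.195,0,0,0.33]]'
for i in 1 2 3 4 5 6; do python3 -m inch '[[0.98,0.195,0,0,0.33],[0.98,0.195,0,0,0.33],[0.98,0.195,0,0,0.33],[0.98,0.195,0,0,0.33],[0.98,0.195,0,0,0.33]]' >/dev/null; done
python3 -m inch '[[0.7,0.1,0.4,0,0.33],[0.4,0.1,0.4,0,0.33],[0,0,0,0,0.33]]'
python3 - <<'E'
from h import *
import cv2
c=manip.get_calibration("wrist"); im=manip.grab_frame("wrist"); cv2.imwrite("pics/w1.png",im)
p=np.load("box.npy"); s=manip.get_state()
print(s["joint_positions"],s["tcp_pos"])
Rm=R.from_quat(s["tool_rot"]).as_matrix()
print((b2w(p,[-.127,0,.104])[0]-s["tcp_pos"])@Rm/.02, np.rad2deg(np.arctan2(Rm[1,1],Rm[0,1])-p[2]))
print(proj("wrist",b2w(p,[[-.127,60e-3,.104],[-.127,-60e-3,.104],[-.127,0,.104]]),c))
E
```

```text
time: 1.35
tcp_pos: [0.3036, -0.5428, 0.2499]
tool_rot: [0.733, 0.68, 0.0, -0.0]
contact_force: [-0.2, -0.1, 0.6]
opening: 0.0282
finger_force: 0.0
time: 4.1
tcp_pos: [0.4662, 0.057, 0.2323]
tool_rot: [0.732, 0.682, -0.001, -0.001]
contact_force: [-0.6, -0.3, -1.0]
opening: 0.0282
finger_force: 0.0
[ 6.56087184e-02 -3.38455482e-01  1.88660821e+00 -8.43968462e-05
  1.59526566e+00  1.36111387e-01] [0.46617627 0.05616128 0.23318653]
[0.25419318 0.07509935 6.45911809] -0.032241220890077256
[[321.96694446 111.20489772]
 [321.95436099 260.13124252]
 [321.96025751 190.34541883]]
```

View pics/w1.png

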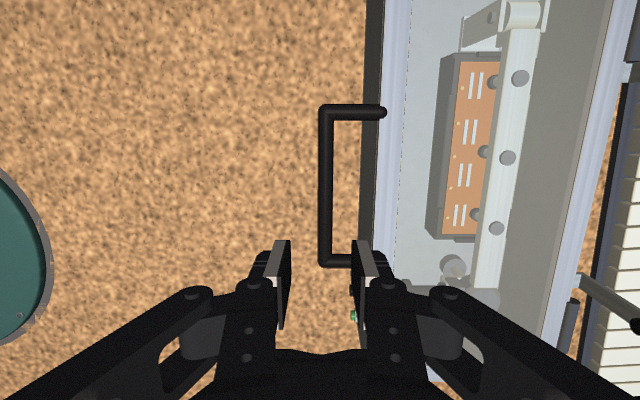

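The wrist view puts the handle bar at u≈325, rows 111–262, which agrees with the fit to about 2 mm in box +x. The space between the jaws is centred on it. I'll go down and pinch.

```bash
python3 -m inch '[[0.25,0.18,0.5,0,0.33],[0,0,1,0,0.33],[0,0,1,0,0.33],[0,0,1,0,0.33],[0,0,1,0,0.33]]' >/dev/null
python3 -m inch '[[0,0,1,0,0.33],[0,0,0.6,0,0.33],[0,0,0.35,0,0.33],[0,0,0,0,0.33],[0,0,0,0,0.33]]' 30
python3 -m inch '[[0,0,0,0,0.2],[0,0,0,0,0.15],[0,0,0,0,0],[0,0,0,0,0],[0,0,0,0,0]]' 30
python3 -m inch '[[0,0,0,0,0],[0,0,0,0,0],[0,0,0,0,0]]'
```

```text
time: 4.98
tcp_pos: [0.471, 0.0604, 0.1059]
tool_rot: [0.732, 0.682, 0.0, 0.0]
contact_force: [0.2, -0.2, 0.1]
opening: 0.0282
finger_force: 0.0
time: 5.4
tcp_pos: [0.4697, 0.0607, 0.1063]
tool_rot: [0.731, 0.682, -0.001, -0.001]
contact_force: [-19.2, -0.2, 12.2]
opening: 0.0111
finger_force: 29.3
time: 5.65
tcp_pos: [0.4697, 0.0607, 0.1063]
tool_rot: [0.731, 0.682, -0.001, -0.001]
contact_force: [-19.0, -0.5, 11.4]
opening: 0.0108
finger_force: 29.3
```

```bash
python3 -m inch '[[0,-0.07,0,0,0],[0,0,0,0,0]]'
python3 - <<'E'
import numpy as np
t=np.linspace(0,1.8,31);r=10.6
print(np.c_[t[1:],np.round(-r*np.diff(np.cos(t)),2),np.round(-r*np.diff(np.sin(t)),2)].tolist())
E
```

```text
time: 5.82
tcp_pos: [0.4695, 0.0606, 0.1064]
tool_rot: [0.731, 0.682, 0.0, 0.0]
contact_force: [-4.7, -0.7, 6.5]
opening: 0.0107
finger_force: 30.0
[[0.060000000000000005, 0.02, -0.64], [0.12000000000000001, 0.06, -0.63], [0.18000000000000002, 0.1, -0.63], [0.24000000000000002, 0.13, -0.62], [0.30000000000000004, 0.17, -0.61], [0.36000000000000004, 0.21, -0.6], [0.42000000000000004, 0.24, -0.59], [0.48000000000000004, 0.28, -0.57], [0.54, 0.31, -0.55], [0.6000000000000001, 0.34, -0.54], [0.66, 0.37, -0.51], [0.7200000000000001, 0.4, -0.49], [0.78, 0.43, -0.47], [0.8400000000000001, 0.46, -0.44], [0.9, 0.49, -0.41], [0.9600000000000001, 0.51, -0.38], [1.02, 0.53, -0.35], [1.08, 0.55, -0.32], [1.1400000000000001, 0.57, -0.28], [1.2000000000000002, 0.59, -0.25], [1.26, 0.6, -0.21], [1.32, 0.61, -0.18], [1.3800000000000001, 0.62, -0.14], [1.4400000000000002, 0.63, -0.1], [1.5000000000000002, 0.63, -0.06], [1.56, 0.64, -0.03], [1.62, 0.64, 0.01], [1.6800000000000002, 0.63, 0.05], [1.7400000000000002, 0.63, 0.09], [1.8, 0.62, 0.13]]
```

```bash
python3 -m inch '[[0,0.02,-0.64,0,0],[0,0.06,-0.63,0,0],[0,0.1,-0.63,0,0],[0,0.13,-0.62,0,0],[0,0.17,-0.61,0,0]]' 30
python3 -m inch '[[0,0.21,-0.6,0,0],[0,0.24,-0.59,0,0],[0,0.28,-0.57,0,0],[0,0.31,-0.55,0,0]]'
```

```text
time: 6.23
tcp_pos: [0.4786, 0.06, 0.1692]
tool_rot: [0.731, 0.682, -0.0, -0.0]
contact_force: [-5.9, 0.6, -0.9]
opening: 0.0107
finger_force: 29.4
time: 6.57
tcp_pos: [0.4986, 0.0585, 0.2159]
tool_rot: [0.731, 0.682, -0.001, -0.001]
contact_force: [-22.1, -0.6, 9.7]
opening: 0.0109
finger_force: 30.0
```

```bash
python3 -m inch '[[0,0.28,-0.57,0,0],[0,0.35,-0.53,0,0],[0,0.4,-0.49,0,0]]'
python3 -m inch '[[0,0.43,-0.47,0,0],[0,0.46,-0.44,0,0],[0,0.49,-0.41,0,0]]'
```

```text
time: 6.82
tcp_pos: [0.5203, 0.0569, 0.2478]
tool_rot: [0.731, 0.682, -0.0, 0.0]
contact_force: [-5.9, -1.3, 3.6]
opening: 0.0109
finger_force: 29.8
time: 7.07
tcp_pos: [0.5477, 0.0549, 0.2751]
tool_rot: [0.731, 0.682, -0.0, 0.0]
contact_force: [-11.2, -2.0, 11.8]
opening: 0.0111
finger_force: 30.4
```

```bash
python3 -m inch '[[0,0.47,-0.42,0,0],[0,0.51,-0.38,0,0],[0,0.55,-0.34,0,0]]'
python3 -m inch '[[0,0.57,-0.3,0,0],[0,0.59,-0.26,0,0],[0,0.6,-0.22,0,0]]'
python3 -m inch '[[0,0.61,-0.18,0,0],[0,0.62,-0.14,0,0],[0,0.63,-0.1,0,0]]'
```

```text
time: 7.32
tcp_pos: [0.5787, 0.0527, 0.2972]
tool_rot: [0.731, 0.682, 0.0, 0.0]
contact_force: [-4.9, -2.9, 4.7]
opening: 0.0105
finger_force: 29.8
time: 7.57
tcp_pos: [0.614, 0.05, 0.3125]
tool_rot: [0.732, 0.682, 0.0, 0.001]
contact_force: [-6.2, -2.2, 9.7]
opening: 0.0104
finger_force: 31.4
time: 7.82
tcp_pos: [0.6512, 0.0475, 0.3208]
tool_rot: [0.732, 0.682, 0.0, 0.001]
contact_force: [-3.3, -3.8, 3.4]
opening: 0.0107
finger_force: 31.1
```

```bash
python3 -m inch '[[0,0.63,-0.06,0,0],[0,0.64,-0.03,0,0],[0,0.64,0.01,0,0]]'
python3 -m inch '[[0,0.5,0.04,0,0],[0,0.45,0.06,0,0],[0,0.3,0.05,0,0]]'
python3 -m inch '[[0,0.2,0.03,0,0],[0,0.2,0.03,0,0],[0,0.1,0.02,0,0],[0,0,0,0,0]]'
```

```text
time: 8.07
tcp_pos: [0.6894, 0.0447, 0.3219]
tool_rot: [0.732, 0.682, -0.0, 0.001]
contact_force: [-2.2, -3.6, 2.3]
opening: 0.0108
finger_force: 31.2
time: 8.32
tcp_pos: [0.7146, 0.0429, 0.3187]
tool_rot: [0.732, 0.682, 0.0, 0.001]
contact_force: [-0.3, -5.5, 4.0]
opening: 0.0107
finger_force: 32.3
time: 8.65
tcp_pos: [0.7242, 0.0422, 0.3169]
tool_rot: [0.732, 0.682, 0.0, 0.001]
contact_force: [0.2, -4.9, 2.0]
opening: 0.0107
finger_force: 32.0
```

```bash
python3 -m inch '[[0,0.1,0.02,0,0],[0,0.05,0.01,0,0],[0,0,0,0,0]]'
python3 -m inch '[[0,0.08,0.02,0,0],[0,0.05,0.01,0,0],[0,0,0,0,0]]'
```

```text
time: 8.9
tcp_pos: [0.7269, 0.042, 0.3163]
tool_rot: [0.732, 0.682, 0.0, 0.001]
contact_force: [0.7, -5.4, 2.4]
opening: 0.0107
finger_force: 32.0
time: 9.15
tcp_pos: [0.729, 0.0419, 0.3158]
tool_rot: [0.732, 0.682, -0.0, 0.0]
contact_force: [-5.7, -5.6, 3.8]
opening: 0.0108
finger_force: 32.2
```

```bash
python3 -m inch '[[0,0,0,0,0.15],[0,0,0,0,0.25],[0,0,0,0,0.33],[0,0,0,0,0.33],[0,0,0,0,0.33]]'
python3 -m inch '[[0,0,-0.3,0,0.33],[0,0,-0.7,0,0.33],[0,0,-1,0,0.33],[0,0,-1,0,0.33],[0,0,-1,0,0.33]]'
python3 -m inch '[[0,0,-1,0,0.33],[-0.6,-0.9,0,0,0.33],[-0.6,-0.9,0,0,0.33],[-0.6,-0.9,0,0,0.33],[-0.6,-0.9,0,0,0.33]]'
python3 -m inch '[[-0.6,-0.9,0,0,0.5],[-0.6,-0.9,0,0,0.6],[-0.6,-0.9,0,0,0.6],[-0.6,-0.9,0,0,0.6],[-0.6,-0.9,0,0,0.6]]'
for i in 1 2 3; do python3 -m inch '[[0,0,0.7,-1,0.6],[0,0,0.7,-1,0.6],[0,0,0.7,-1,0.6],[0,0,0.7,-1,0.6],[0,0,0.7,-1,0.6]]'; done
python3 -m inch '[[0,0,0,0,0.6]]'
python3 - <<'E'
from h import *
import cv2
c=manip.get_calibration("wrist"); im=manip.grab_frame("wrist"); s=manip.get_state(); sc=manip.grab_frame("scene")
cv2.imwrite("pics/w2.png",np.hstack([cv2.resize(im,(480,300)),cv2.resize(sc[120:320,200:400],(300,300))]))
cv2.imwrite("pics/w2full.png",im)
p=np.load("box.npy")
print(s["joint_positions"],s["tcp_pos"])
Rm=R.from_quat(s["tool_rot"]).as_matrix()
print((b2w(p,[-.0265,-.11,.076])[0]-s["tcp_pos"])@Rm/.02, np.rad2deg(np.arctan2(Rm[1,1],Rm[0,1])-p[2]))
print(proj("wrist",b2w(p,[[-.028,-.11,.076],[.022,-.11,.09],[.085,-.18,.104],[-.085,-.18,.104]]),c))
E
```

```text
time: 9.57
tcp_pos: [0.7292, 0.0425, 0.3149]
tool_rot: [0.731, 0.682, 0.0, -0.0]
contact_force: [0.2, -0.4, -0.1]
opening: 0.0284
finger_force: 0.0
time: 9.98
tcp_pos: [0.7289, 0.0425, 0.3974]
tool_rot: [0.731, 0.682, 0.0, 0.0]
contact_force: [-1.2, -0.1, -0.1]
opening: 0.0283
finger_force: 0.0
time: 10.4
tcp_pos: [0.653, -0.0007, 0.4164]
tool_rot: [0.731, 0.682, 0.0, 0.0]
contact_force: [0.8, 0.2, 0.9]
opening: 0.0286
finger_force: 0.0
time: 10.82
tcp_pos: [0.5588, -0.0544, 0.4166]
tool_rot: [0.731, 0.682, 0.0, 0.001]
contact_force: [-0.5, 0.3, -0.1]
opening: 0.0512
finger_force: 0.0
time: 11.23
tcp_pos: [0.5599, -0.054, 0.346]
tool_rot: [0.528, 0.849, 0.0, 0.001]
contact_force: [1.2, -0.0, -0.4]
opening: 0.0511
finger_force: 0.0
time: 11.65
tcp_pos: [0.5601, -0.054, 0.276]
tool_rot: [0.29, 0.957, 0.0, 0.001]
contact_force: [-0.3, -0.1, -0.1]
opening: 0.0509
finger_force: 0.0
time: 12.07
tcp_pos: [0.5603, -0.054, 0.2059]
tool_rot: [0.032, 0.999, -0.0, 0.001]
contact_force: [-0.8, 1.0, 0.4]
opening: 0.0514
finger_force: 0.0
time: 12.15
tcp_pos: [0.5595, -0.0539, 0.2036]
tool_rot: [0.032, 0.999, 0.0, -0.001]
contact_force: [-1.4, 0.4, -0.1]
opening: 0.0513
finger_force: 0.0
[-1.41456014e-01 -1.13824278e-01  1.74466240e+00  5.72426220e-05
  1.51158879e+00 -1.64071241e+00] [ 0.55984514 -0.05395305  0.20515051]
[-0.03735173 -0.08372449  6.45748708] 89.90826100649535
[[319.65774862 195.84817007]
 [319.34183122 261.93600189]
 [231.00858635 341.69342936]
 [213.44889777 122.62319701]]
```

View pics/w2.png

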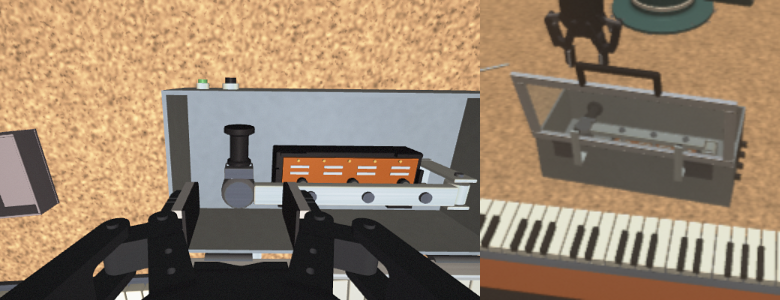

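```bash
python3 - <<'E'
import cv2
a=cv2.imread("pics/w2full.png")[150:300,250:400]
cv2.imwrite("pics/w2c.png",cv2.resize(a,None,fx=4,fy=4,interpolation=cv2.INTER_CUBIC))
E
```

```text
(no output)
```

View pics/w2c.png

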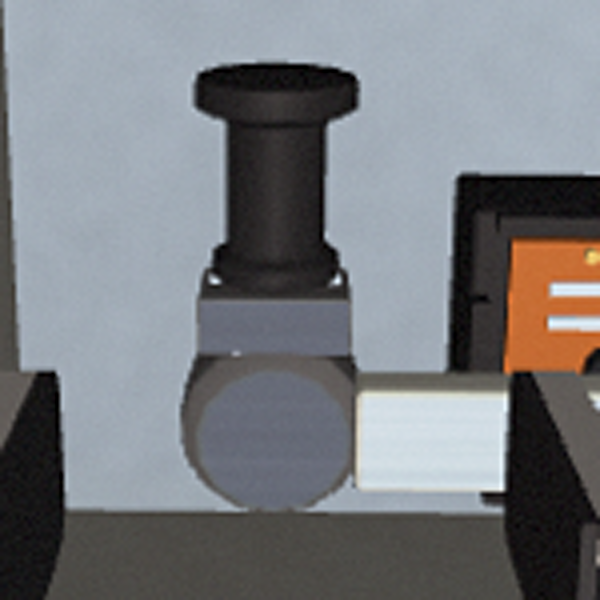

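The crop shows the knob's waist centred at about (319.0, 196.5) in the full image, within 1 mm of the prediction. The jaws straddle it, and the scene view shows the lid lying back. I'll go down and pinch.

```bash
python3 -m inch '[[0,-0.11,0.5,0,0.6],[0,0,1,0,0.6],[0,0,1,0,0.6],[0,0,1,0,0.6],[0,0,1,0,0.6]]'
python3 -m inch '[[0,0,0.8,0,0.6],[0,0,0.6,0,0.6],[0,0,0.4,0,0.6],[0,0,0.15,0,0.6],[0,0,0,0,0.6]]' 40
python3 -m inch '[[0,0,0,0,0.4],[0,0,0,0,0.3],[0,0,0,0,0.2],[0,0,0,0,0.1],[0,0,0,0,0.1]]' 40
```

```text
time: 12.67
tcp_pos: [0.5601, -0.0564, 0.1148]
tool_rot: [0.036, 0.999, -0.0, 0.001]
contact_force: [0.9, -0.1, -0.7]
opening: 0.0511
finger_force: 0.0
time: 13.08
tcp_pos: [0.5598, -0.0562, 0.0759]
tool_rot: [0.035, 0.999, 0.0, -0.0]
contact_force: [0.1, -0.4, 0.5]
opening: 0.0511
finger_force: 0.0
time: 13.5
tcp_pos: [0.5601, -0.0558, 0.0769]
tool_rot: [0.035, 0.999, 0.0, 0.001]
contact_force: [-1.9, 4.5, 5.9]
opening: 0.0192
finger_force: 35.6
```

```bash
python3 -m inch '[[0,0,0,0,0],[0.2,0,0,0,0],[0.2,0,0,0,0],[0.2,0,0,0,0],[0,0,0,0,0]]' 50
python3 -m inch '[[0.15,0,0,0,0],[0.1,0,0,0,0],[0,0,0,0,0]]'
```

```text
time: 13.92
tcp_pos: [0.5486, -0.055, 0.0771]
tool_rot: [0.035, 0.999, 0.0, 0.002]
contact_force: [8.1, 4.7, 0.2]
opening: 0.019
finger_force: 45.8
time: 14.17
tcp_pos: [0.5439, -0.0546, 0.0771]
tool_rot: [0.035, 0.999, 0.0, 0.002]
contact_force: [9.2, 4.6, -0.5]
opening: 0.0185
finger_force: 45.8
```

```bash
python3 -m inch '[[0.06,0,0,0,0],[0,0,0,0,0]]'
python3 -m inch '[[0,0.01,-0.25,0,0],[0,0.02,-0.4,0,0],[0,0.02,-0.31,0,0],[0,0,0,0,0]]'
```

```text
time: 14.33
tcp_pos: [0.5428, -0.0545, 0.0771]
tool_rot: [0.035, 0.999, 0.0, 0.002]
contact_force: [8.8, 4.8, -0.3]
opening: 0.0187
finger_force: 45.8
time: 14.67
tcp_pos: [0.543, -0.0537, 0.0969]
tool_rot: [0.035, 0.999, 0.0, 0.002]
contact_force: [7.9, 3.9, -4.0]
opening: 0.0184
finger_force: 62.5
```

The load is only 4 N after 20 mm of lift, so the arm is free of the ball. I'll carry on along the arc.

```bash
python3 -m inch '[[0,0.05,-0.48,0,0],[0,0.07,-0.475,0,0],[0,0.09,-0.47,0,0],[0,0.1,-0.47,0,0],[0,0.12,-0.46,0,0]]'
python3 -m inch '[[0,0.14,-0.46,0,0],[0,0.16,-0.45,0,0],[0,0.18,-0.45,0,0],[0,0.2,-0.44,0,0]]'
python3 -m inch '[[0,0.21,-0.43,0,0],[0,0.23,-0.42,0,0],[0,0.25,-0.41,0,0],[0,0.2,-0.3,0,0],[0,0,0,0,0]]'
python3 - <<'E'
from h import *
import cv2
t=manip.grab_frame("top")[120:230,240:390]; sc=manip.grab_frame("scene")[120:270,200:400]
cv2.imwrite("pics/e.png",np.hstack([cv2.resize(t,(400,300)),cv2.resize(sc,(400,300))]))
E
```

```text
time: 15.08
tcp_pos: [0.5429, -0.0449, 0.143]
tool_rot: [0.035, 0.999, 0.0, 0.001]
contact_force: [8.4, 3.2, -4.3]
opening: 0.018
finger_force: 50.4
time: 15.42
tcp_pos: [0.5439, -0.0318, 0.179]
tool_rot: [0.035, 0.999, -0.0, 0.001]
contact_force: [8.1, -1.3, -5.6]
opening: 0.0184
finger_force: 48.9
time: 15.83
tcp_pos: [0.5456, -0.0142, 0.2116]
tool_rot: [0.035, 0.999, -0.001, 0.002]
contact_force: [7.7, -5.1, -1.1]
opening: 0.0183
finger_force: 49.1
```

View pics/e.png

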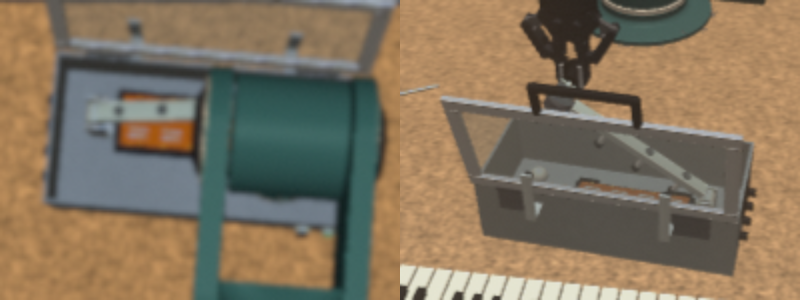

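The lid is back on its stop at the right of the view. The arm is up with its latch end in the jaws, about 135 mm above where it was, and the board is still in the nest. I'll hold briefly and hand in.

```bash
python3 -m inch '[[0,0,0,0,0],[0,0,0,0,0],[0,0,0,0,0],[0,0,0,0,0],[0,0,0,0,0]]'
python3 -c "
from cell import manip
print(manip.sign_off())"
```

```text
time: 16.35
tcp_pos: [0.5453, -0.015, 0.2103]
tool_rot: [0.035, 0.999, -0.001, 0.002]
contact_force: [7.9, -7.4, -0.8]
opening: 0.0183
finger_force: 49.2
the job is handed in; nothing more can be done
None
```

The lid is laid back on its stop, the latch is drawn, and the hold-down arm is held with its latch end about 13 cm above where it was; the board is still in its nest, and the job was handed in at about 16 s.

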